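# Put the ring cutter away in its slide-lid case

### The arm

A 6-joint arm with a two-finger parallel gripper is mounted at the origin on a cart in front of the work surface, level with it; the furniture and walls round the work are solid. World frame = base frame: x ahead of the robot, y to its left, z up, the work surface at z = 0. Lengths are in m, angles in rad, forces in N, time in s.
With the tool pointing down it reaches from about 0.325 to 0.9 m from the base axis. Payload 3.5 kg.
Tool frame: the origin (TCP) lies on the centre line of the jaws, within the pads' length; the fingertips stand ctrl.nose_length ahead of it and the grasp point (between the pads) is the TCP (ctrl.nose_length is the distance from the TCP to the fingertips, in m); y points along the fingers, x is the direction in which the jaws open and shut, and the axes are right-handed (so a half turn about y gives the same grasp; the last joint's range is limited). The gripper opens to 85 mm and grips with 20 to 120 N. Pads are 22 mm wide; open, the fingers measure 114 mm over their backs; the gripper's body (76 mm by 85 mm) begins 54 mm behind the grasp point. The pads swing forward as they close: fully open they stand 13 mm farther back than shut.
Start: joints at [1.234, 0.276, -0.026, 1.268, 0, 1.467], TCP at [0.145, 0.608, 0.25] pointing down, gripper open.
Joint ranges: [-3.12, 3.12], [-0.85, 1.88], [-1.08, 1.24], [-1.95, 2.15], [-1.57, 1.53], [-3.14, 3.14]. Speed limits (rad/s): [2.57, 2.57, 3.14, 3.14, 3.14, 3.14].

### API

Orientations are given as a rotation vector (axis times angle).
In Python, from station import status, read_camera, calibration, ctrl gives the robot as it stands.
- The arm moves only by the shell command python3 -m creep 'ROWS' [OPENING]. ROWS is JSON, one flat list of numbers, 4 for each row, row after row: the shift along the tool's x, y, z in cm, then the turn about the tool's y in rad. In form: [x, y, z, roll, x, y, z, roll, ...]. A call has 1 to 12 rows; each row is the pose to reach, as a shift and turn from the pose commanded when the call began, along the tool's axes at that moment; what a row does not reach only later rows make up. A row lasts 1/12 s, in which the tool goes at most 41.7 mm and 7.16 degrees, less where a joint would pass 70% of its speed; a pose out of reach is approached as far as the arm can. A call with a gripper value outside its range is refused whole. OPENING is the closure, from 0 (fully open) to 1 (shut), set as the call begins (- or left out, the last holds). The fingers move at their own pace and stop on an object; the grip force is fixed at half the most. Time passes only in rows, so rows that repeat a pose let the fingers close. It gives the time, the measured TCP pose, the force and the opening at its end, in the units of the state.
- status.get_state(): the state, without advancing time (a new reading comes with each control period).
- read_camera(name): name is "scene" or "top" or "wrist"; returns (picture, depth): 384x512x3 uint8, red, green, blue; 384x512 float32, m along the optical axis (not along the pixel's ray), 0 where there is no reading.
- calibration(name): a dict with "intrinsics" (3x3 intrinsics, pixels), "dist" ([k1, k2, p1, p2, k3] as OpenCV has them; the pictures are not rectified), "pose" (4x4, takes a point from camera to world coordinates). Camera axes: x right, y up, looking along -z (the intrinsics and any distortion apply to the point x, -y, -z); pixel columns grow to the right and rows downward; lengths in m; the calibration is good to about 2 mm. A picture is of the moment at which its call begins: read the wrist's pose just before it. calibration takes no time and is no camera call; for the wrist camera it gives the pose at the moment of the call.
- ctrl.finish_job(): hands the job in, once; it reports no verdict.
The state is a dict: "time": time; "joints": joint angles; "joint_vel": joint speeds; "effort": joint torques, N m; "tool_pos": TCP position; "tcp_rot": TCP orientation; "wrist_force": force on the tool from outside, world axes, zero at the start; "wrist_torque": the same for the moment, N m; "width": finger opening in m.
Only numpy, scipy, OpenCV 4.12 (cv2) and the standard library are available. Lean on these libraries where they do the work, as an engineer would, in place of code of your own. Each camera call takes 0.05 s, during which the arm holds its last target. There are 200 camera calls.

### The job

Put the small ring cutter away: press on the ribbed grip on top of the wooden case's sliding lid and draw it toward you far enough to uncover the empty round well, stand the cutter in that well so that it drops right down, then slide the lid fully shut again. Press just firmly enough that the thin lid follows, never leaning on it hard or ramming it home, and leave the big cutter in its well and the two custard cups where they stand.

Things in the scene. Friction and masses are not known exactly. Their poses are not given: they have to be found in the camera images.
- case: plain light-wood case, 220 (x) x 160 (y) x 62 mm high, fixed to the worktop. Origin: centre of its underside; x lengthwise, away from the robot at yaw 0, z up. Back wall (+x) 62 mm high; front wall (-x) only 47.5 mm, and the lid runs out over it. Inside, 200 x 140 mm, lies a 12 mm board with two round wells; board top 20 mm, well floors 8 mm above the worktop
- lid_groove (a point): point midway between the lid grooves, 47.5 mm above the case's origin. The grooves in the side walls span heights 47.5 to 55.5 mm under lips that end at 62 mm; the mouth between the lips is 140 mm wide. A brass friction bow in the right-hand groove bears sideways on the lid: 4 to 6 N of pull, plus about a fifth of the pressing force, slide it
- lid: flat plywood sliding lid, loose in the grooves, 210 (x) x 147 (y) x 6 mm, 0.2 kg, flush, no handle or edge to grip. Origin: centre of its underside; axes as the case's. Shut, its origin is at x = -5, z = 47.5 mm in the case's frame; it starts 0 to 5 mm ajar and slides out along the case's -x. Drawn over 105 mm its front dips; at 200 mm it falls out
- lid_grip (a point): centre of the top of the ribbed rubber grip inlaid in the lid's top, 44 (x) x 70 (y) mm, 1 mm proud, so 7 mm above the lid's underside and 30 mm behind (+x) its centre. It follows fingertips that press there with about 12 to 16 N and slips under less than 10; smooth slow motion keeps it from chattering. The thin lid cracks if pressed or pushed with 32 N or more, a hard touch-down included
- lid_stop (a point): middle of the back wall's inner face at lid height: the lid's rear edge meets it when fully shut
- small_well (a point): centre of the floor of the small, empty round well, 60 mm across (2 mm chamfer at its mouth) and 12 mm deep, at x = +55 mm in the case's frame, floor 8 mm above the worktop; hidden under the lid until that is drawn about 85 mm
- small_cutter_center (a point): centre (half-way up) of the small ring cutter, an open steel ring 55 mm in outer diameter and 31 mm high that stands upright on the worktop; its bore cannot be entered, so take it across the outside. Standing in its well its centre is 23.5 mm above the worktop and its top 39 mm; if it stood on the board instead, its top (51 mm) would block the lid
- large_cutter_center (a point): centre of the large ring cutter, 71 mm in outer diameter and 36 mm high, which already stands in its well in the front of the case, under the lid
- large_well (a point): centre of the floor of the large well, at x = -35 mm in the case's frame
- custard_cup_center (a point): centre of a pleated paper cup of set custard, 58 mm across and 45 mm high, standing on the worktop: leave it
- paper_cup_center (a point): centre of a second such custard cup, 58 mm across and 44 mm high: leave it

How it is judged:
On the way, in this order (a step that is already met when the one before it is completed fails the run):
1. the lid is drawn at least 80 mm toward the front (x of lid in the frame of case below -0.085 m), for 0.2 s.
2. the small cutter stands down in its well, let go (horizontal distance between small_cutter_center and small_well below 0.006 m and z of small_cutter_center in the frame of case below 0.027 m and contact force between the fingers and small_cutter below 0.1 N), for 0.2 s.
At the end, for the whole second after the job is handed in: the lid is back in its grooves, flat and within 5 mm of its stop; under it the small cutter stands upright on the floor of the small well (within 6 mm of its centre) and the large cutter still in its own (within 6 mm); all at rest (x of lid in the frame of case above -0.01 m and z of lid in the frame of case between 0.045 and 0.051 m and angle between lid's own z axis and vertical below 0.04 rad and horizontal distance between small_cutter_center and small_well below 0.006 m and z of small_cutter_center in the frame of case below 0.027 m and angle between small_cutter_center's own z axis and vertical below 0.1 rad and horizontal distance between large_cutter_center and large_well below 0.006 m and linear speed of lid below 0.01 m/s); the robot touches nothing.
It fails at once if the lid is pressed or pushed with 32 N or more (contact force between any of the fingers, the arm and lid above 32 N).
It fails at once if a custard cup is shifted more than 25 mm (distance of any of custard_cup_center, paper_cup_center from where it was at the start of the episode above 0.025 m).
It also fails if it takes over 72 s, if anything falls off the work surface, if the arm or the gripper's body presses on something with over 40 N, if the wrist force passes 120 N, or if a joint passes its speed limit or range.

## Working session

There is one attempt and no reset: what is moved stays moved. The work goes in short steps, Python scripts to look and compute and a shell command to move; the robot and the scene stay as the last step left them, time stands still between calls to the robot, and variables do not carry over. Pictures are saved under pics/ and viewed, about 8 in all and at most 12, crops included, and the job is handed in when it is done.

```bash
ls; mkdir -p pics
python3 - <<'E'
from station import status, read_camera, calibration, ctrl
import cv2,numpy as np
s=status.get_state();print(s,ctrl.nose_length)
ims=[]
for n in("scene","top","wrist"):
    p,d=read_camera(n);c=calibration(n);np.savez(f"{n}0.npz",p=p,d=d,K=c["intrinsics"],dist=c["dist"],pose=c["pose"])
    ims.append(p);print(n,np.round(c["pose"],3).tolist(),c["intrinsics"],c["dist"],(d>0).mean())
cv2.imwrite("pics/a.png",cv2.cvtColor(ims[1],cv2.COLOR_RGB2BGR))
cv2.imwrite("pics/b.png",cv2.resize(cv2.cvtColor(np.vstack([ims[0],ims[2]]),cv2.COLOR_RGB2BGR),(400,600)))
E
```

```text
pics
{'time': 0.0, 'joints': array([ 1.23362668e+00,  2.77163963e-01, -2.78722457e-02,  1.26799625e+00,
       -9.31319437e-06,  1.46740257e+00]), 'joint_vel': array([-0.00170843, -0.00220581, -0.00119461,  0.00124136,  0.00102043,
        0.0010531 ]), 'effort': array([ 2.03217605e-04, -4.45510340e+01,  2.95203209e+01,  1.64887385e-02,
        5.74840169e-05,  4.07497311e-06]), 'tool_pos': array([0.14454876, 0.60730589, 0.24914449]), 'tcp_rot': array([-1.31199345, -1.03388615,  1.03703268]), 'wrist_force': array([-0.16976834, -0.36626167,  0.52606212]), 'wrist_torque': array([ 0.0089515 , -0.01911463,  0.0211857 ]), 'width': 0.08552641428904953} 0.019
scene [[0.746, 0.326, -0.58, 0.024], [-0.666, 0.382, -0.641, -0.552], [0.013, 0.865, 0.502, 0.546], [0.0, 0.0, 0.0, 1.0]] [[395.57831693   0.         254.90623311]
 [  0.         395.57831693 187.9894858 ]
 [  0.           0.           1.        ]] [-0.04048059  0.          0.          0.          0.        ] 0.9962514241536459
top [[-0.03, 0.995, -0.091, 0.443], [-1.0, -0.029, 0.012, 0.059], [0.01, 0.091, 0.996, 1.308], [0.0, 0.0, 0.0, 1.0]] [[408.47793259   0.         254.71744497]
 [  0.         408.47793259 194.13304555]
 [  0.           0.           1.        ]] [-0.1173626  0.         0.         0.         0.       ] 0.9957427978515625
wrist [[0.231, -0.932, -0.279, 0.073], [0.973, 0.221, 0.068, 0.624], [-0.001, -0.287, 0.958, 0.372], [0.0, 0.0, 0.0, 1.0]] [[324.91252551   0.         256.3233925 ]
 [  0.         324.91252551 191.52940129]
 [  0.           0.           1.        ]] [-0.08295319  0.          0.          0.          0.        ] 0.9960276285807291
```

View pics/a.png

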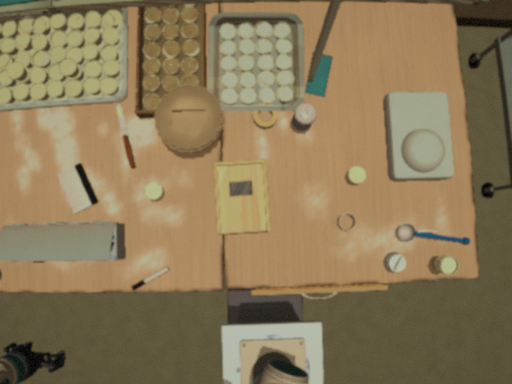

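View pics/b.png

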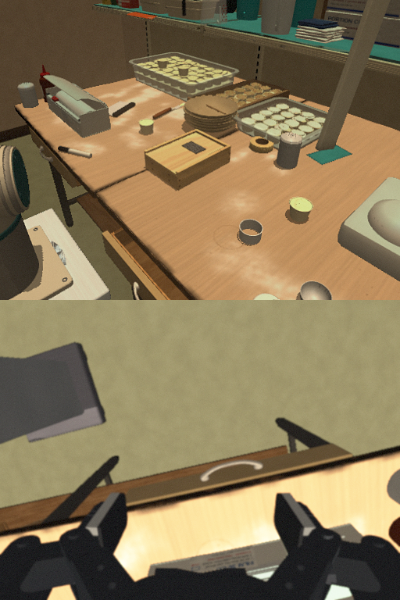

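Top: case about (242,197) with dark grip at (240,188), ring cutter at (346,221), custard cups at (154,190) and (357,175); the ring at (265,118) is wooden. Scene: the cutter stands upright right of the case. The wrist camera currently sees only the table edge.

```bash
cat > h.py <<'E'
import numpy as np,cv2
from scipy.spatial.transform import Rotation as R
from station import status, read_camera, calibration, ctrl
def load(n):
    z=np.load(f"{n}0.npz");return z["p"],z["d"],dict(intrinsics=z["K"],dist=z["dist"],pose=z["pose"])
def grab(n,f=None):
    c=calibration(n);p,d=read_camera(n)
    if f: cv2.imwrite("pics/"+f,cv2.cvtColor(p,cv2.COLOR_RGB2BGR))
    return p,d,c
def rays(uv,c):
    q=cv2.undistortPoints(np.asarray(uv,float).reshape(-1,1,2),c["intrinsics"],np.array(c["dist"]))[:,0]
    return np.c_[q[:,0],-q[:,1],-np.ones(len(q))]
def onplane(uv,c,h):
    P=c["pose"];r=rays(uv,c)@P[:3,:3].T;o=P[:3,3]
    return o+r*((h-o[2])/r[:,2])[:,None]
def cloud(d,c):
    v,u=np.mgrid[:d.shape[0],:d.shape[1]];r=rays(np.c_[u.ravel(),v.ravel()],c)*d.ravel()[:,None]
    return (r@c["pose"][:3,:3].T+c["pose"][:3,3]).reshape(*d.shape,3)
def proj(X,c):
    P=np.linalg.inv(c["pose"]);q=(np.atleast_2d(X)@P[:3,:3].T+P[:3,3])*[1,-1,-1]
    return cv2.projectPoints(q,np.zeros(3),np.zeros(3),c["intrinsics"],np.array(c["dist"]))[0][:,0]
def tool(s=None):
    s=s or status.get_state();return np.array(s["tool_pos"]),R.from_rotvec(s["tcp_rot"]).as_matrix()
def rect(m):
    k=max(cv2.findContours(m.astype(np.uint8),cv2.RETR_EXTERNAL,cv2.CHAIN_APPROX_NONE)[0],key=cv2.contourArea)
    return cv2.minAreaRect(k)
E
python3 - <<'E'
from h import *
p,T=tool();print("tool axes cols\n",np.round(T,3))
for n,bx in(("top",(205,280,150,245)),("scene",None)):
    im,d,c=load(n);X=cloud(d,c)
    m=(abs(X[...,0]-.45)<.2)&(abs(X[...,1]-.08)<.2)
    case=m&(X[...,2]>.035)&(X[...,2]<.08)&(im[...,0]>100)&(im.astype(int)[...,0]-im[...,2]>20)
    print(n,"case z",np.percentile(X[case][:,2],[5,50,95]) if case.any() else None, X[case].mean(0))
    r=rect(case);b=cv2.boxPoints(r);print(onplane(b,c,.062).round(4).tolist(), onplane([r[0]],c,.062))
    hull=case.copy(); k=cv2.convexHull(np.argwhere(case)[:,::-1].astype(np.int32));hm=np.zeros(case.shape,np.uint8);cv2.fillConvexPoly(hm,k,1)
    g=(hm>0)&(im.max(-1)<110);g=cv2.morphologyEx(g.astype(np.uint8),cv2.MORPH_OPEN,np.ones((3,3)))
    r=rect(g);print("grip",r,onplane([r[0]],c,.0545),onplane(cv2.boxPoints(r),c,.0545).round(4).tolist())
    t=(X[...,0]>.25)&(X[...,0]<.7)&(X[...,1]<.0)&(X[...,1]>-.35)&(X[...,2]>.012)&(X[...,2]<.07)
    nn,l,st,ce=cv2.connectedComponentsWithStats(t.astype(np.uint8))
    for i in range(1,nn):
        if st[i,4]>15:
            q=X[l==i];print(st[i],q.min(0).round(3),q.max(0).round(3),im[l==i].mean(0).round())
E
```

```text
tool axes cols
 [[ 0.232 -0.001 -0.973]
 [ 0.973 -0.002  0.232]
 [-0.002 -1.     0.   ]]
top case z [0.04903602 0.05351389 0.0622386 ] [0.54317105 0.08579085 0.05412822]
[[0.6497, 0.1697, 0.062], [0.6546, 0.0077, 0.062], [0.4436, 0.0022, 0.062], [0.4388, 0.1618, 0.062]] [[0.54590136 0.08529978 0.062     ]]
grip ((240.4207000732422, 188.0482940673828), (11.626367568969727, 20.595279693603516), 85.2363510131836) [[0.577434   0.08714953 0.0545    ]] [[0.5937, 0.1199, 0.0545], [0.5972, 0.0564, 0.0545], [0.5612, 0.0545, 0.0545], [0.5577, 0.1178, 0.0545]]
[348 166  18  18 253] [ 0.584 -0.309  0.014] [ 0.639 -0.253  0.048] [178. 181. 129.]
[338 214   7  15  23] [ 0.445 -0.236  0.012] [ 0.489 -0.219  0.036] [154. 130. 100.]
[346 214  10  16  37] [ 0.441 -0.271  0.012] [ 0.488 -0.241  0.035] [134. 114.  88.]
scene case z [0.0447647  0.0551621  0.06341596] [0.53227284 0.08008464 0.05541083]
[[0.4347, 0.163, 0.062], [0.7616, 0.1751, 0.062], [0.614, -0.0421, 0.062], [0.3637, -0.0209, 0.062]] [[0.52579839 0.05888138 0.062     ]]
grip ((239.13565063476562, 211.47955322265625), (33.19218063354492, 104.619873046875), 85.51539611816406) [[0.49507944 0.02002233 0.0545    ]] [[0.4335, 0.1424, 0.0545], [0.6479, 0.0091, 0.0545], [0.5511, -0.0916, 0.0545], [0.3658, 0.0292, 0.0545]]
[370 252  31  29 679] [ 0.583 -0.312  0.012] [ 0.642 -0.253  0.046] [173. 168. 109.]
[306 280  31  29 482] [ 0.438 -0.273  0.012] [ 0.492 -0.218  0.033] [112.  99.  81.]
```

```bash
python3 -m creep '[-1,0,-1.3,-0.02,-3,0,-4,-0.06,-5.5,0,-7,-0.1,-8,0,-10.5,-0.15,-10.5,0,-14,-0.2,-13,0,-17.5,-0.25,-15.5,0,-21,-0.27,-18,0,-24,-0.27,-20,0,-26.3,-0.27,-20.5,0,-26.8,-0.27,-20.5,0,-26.8,-0.27]' 0
python3 - <<'E'
from h import *
s=status.get_state();p,T=tool(s);print(s["joints"].round(3),p,np.round(T,3));print((T.T@(np.array([.57,.086,.25])-p)*100).round(2), "yaw",np.degrees(np.arctan2(T[1,0],T[0,0])))
E
```

```text
time: 1.07
tool_pos: [0.3589, 0.3447, 0.2501]
tcp_rot: [-1.194, -1.232, 1.233]
wrist_force: [0.0, -0.0, -0.1]
width: 0.0856
[ 0.635  0.051 -0.295  1.225 -0.     0.603] [0.35893412 0.34467294 0.25007958] [[-0.032 -0.    -0.999]
 [ 0.999 -0.    -0.032]
 [-0.    -1.     0.   ]]
[-2.653e+01  1.000e-02 -2.027e+01] yaw 91.83911371552985
```

```bash
python3 -m creep '[-1.5,0,-1.1,0,-4,0,-3,0,-7.5,0,-5.5,0,-11,0,-8,0,-14.5,0,-10.5,0,-18,0,-13,0,-21.5,0,-15.5,0,-24,0,-17,0,-26,0,-18.2,0,-26.5,0,-18.5,0,-26.5,0,-18.5,0]' 0
python3 - <<'E'
from h import *
s=status.get_state();p,T=tool(s);print(s["joints"].round(3),p,np.round(T,3))
im,d,c=grab("wrist","c.png");np.savez("w1.npz",im=im,d=d,K=c["intrinsics"],dist=c["dist"],pose=c["pose"])
E
```

```text
time: 1.98
tool_pos: [0.5531, 0.0884, 0.2499]
tcp_rot: [-1.191, -1.235, 1.235]
wrist_force: [-0.5, 0.2, -0.6]
width: 0.0854
[ 4.300e-02  1.630e-01 -1.700e-01  1.239e+00  1.000e-03  8.000e-03] [0.55312909 0.08839695 0.24987338] [[-0.035 -0.001 -0.999]
 [ 0.999  0.001 -0.035]
 [ 0.001 -1.     0.001]]
```

View pics/c.png

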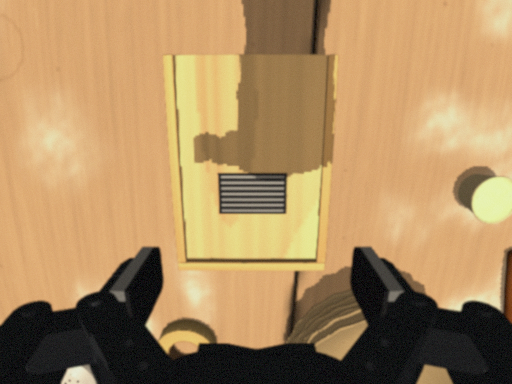

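Wrist view (image up = toward the robot): case corners about (164,55), (337,55), (180,270), (325,270); ribbed grip from (219,173) to (287,214), lid visibly nearly shut.

Run:
```python
from h import *
z=np.load("w1.npz");im=z["im"].astype(int);c=dict(intrinsics=z["K"],dist=z["dist"],pose=z["pose"])
g=np.zeros(im.shape[:2],np.uint8);g[165:222,212:294]=(im[165:222,212:294].max(-1)<110)|((im[165:222,212:294].max(-1)-im[165:222,212:294].min(-1))<25)
g[:, :212]=0;g=cv2.morphologyEx(g,cv2.MORPH_OPEN,np.ones((3,3)));r=rect(cv2.morphologyEx(g,cv2.MORPH_CLOSE,np.ones((9,9))))
b=cv2.boxPoints(r);print("grip px",b.round(1).tolist());w=onplane(b,c,.0545);print(w.round(4).tolist(),w.mean(0).round(4))
k=onplane([(164,55),(337,55),(180,270),(325,270)],c,.062);print(k.round(4).tolist(),k.mean(0).round(4))
# column profile at back wall
print([(v,im[v,240:270].mean(0).round().astype(int).tolist()) for v in range(252,275,1)])
print("rows y at 262",[(u,im[140:160,u].mean(0).astype(int).tolist()) for u in list(range(166,186))])
```

```text
grip px [[219.0, 173.0], [286.0, 173.0], [286.0, 212.0], [219.0, 212.0]]
[[0.5568, 0.0506, 0.0545], [0.5544, 0.118, 0.0545], [0.5961, 0.1206, 0.0545], [0.5986, 0.0507, 0.0545]] [0.5765 0.0849 0.0545]
[[0.4468, 0.0006, 0.062], [0.4414, 0.157, 0.062], [0.6647, 0.0089, 0.062], [0.659, 0.1665, 0.062]] [0.553  0.0833 0.062 ]
[(252, [232, 208, 129]), (253, [232, 208, 129]), (254, [232, 208, 130]), (255, [232, 209, 130]), (256, [231, 207, 129]), (257, [225, 194, 120]), (258, [188, 158, 97]), (259, [126, 102, 62]), (260, [83, 63, 38]), (261, [98, 73, 43]), (262, [151, 117, 68]), (263, [206, 169, 98]), (264, [229, 201, 117]), (265, [232, 209, 121]), (266, [232, 205, 118]), (267, [232, 201, 117]), (268, [231, 196, 114]), (269, [231, 192, 112]), (270, [226, 181, 111]), (271, [222, 173, 114]), (272, [222, 172, 117]), (273, [222, 173, 119]), (274, [222, 173, 118])]
rows y at 262 [(166, [217, 167, 114]), (167, [217, 167, 112]), (168, [219, 174, 111]), (169, [225, 188, 113]), (170, [230, 198, 116]), (171, [232, 200, 117]), (172, [232, 202, 117]), (173, [231, 204, 118]), (174, [231, 208, 120]), (175, [231, 209, 120]), (176, [227, 198, 115]), (177, [204, 166, 96]), (178, [165, 132, 77]), (179, [169, 148, 90]), (180, [211, 196, 122]), (181, [228, 220, 136]), (182, [231, 222, 139]), (183, [232, 222, 139]), (184, [231, 220, 138]), (185, [231, 220, 137])]
```

```bash
python3 -m creep '[0,1,-0.2,0,-0.1,3,-0.6,0,-0.2,5.5,-1,0,-0.3,8,-1.5,0,-0.4,10.5,-2,0,-0.4,13,-2.3,0,-0.4,14.8,-2.3,0,-0.4,15.8,-2.3,0,-0.4,16.3,-2.3,0,-0.4,16.5,-2.3,0,-0.4,16.5,-2.3,0,-0.4,16.5,-2.3,0]' 1; python3 -m creep '[0,0.3,0,0,0,0.5,0,0,0,0.6,0,0,0,0.7,0,0,0,0.8,0,0,0,0.9,0,0]'; python3 -c "
from h import *
s=status.get_state();print(s['tool_pos'],s['wrist_force'],s['width'])"
```

```text
time: 3.03
tool_pos: [0.5765, 0.0856, 0.0866]
tcp_rot: [-1.193, -1.238, 1.235]
wrist_force: [1.0, 0.6, 0.9]
width: 0.0001
time: 3.53
tool_pos: [0.5756, 0.0851, 0.0763]
tcp_rot: [-1.192, -1.236, 1.236]
wrist_force: [0.3, 0.2, 0.0]
width: 0.0001
[0.57563116 0.0851002  0.07626476] [0.29132692 0.24388916 0.02201328] 5.0147347446656725e-05
```

```bash
python3 -m creep '[0,0.05,0,0,0,0.1,0,0,0,0.15,0,0,0,0.2,0,0,0,0.2,0,0]'; for i in 1 2; do python3 -m creep '[0,0.03,0,0,0,0.06,0,0,0,0.06,0,0]'|grep -E "pos|force"; done
```

```text
time: 3.95
tool_pos: [0.5756, 0.0852, 0.0742]
tcp_rot: [-1.192, -1.236, 1.236]
wrist_force: [-0.2, -0.1, -0.6]
width: -0.0002
tool_pos: [0.5756, 0.0852, 0.0737]
wrist_force: [-0.3, 0.9, 0.0]
tool_pos: [0.5757, 0.0852, 0.0736]
wrist_force: [-1.6, 0.7, 3.8]
```

```bash
for i in 1 2; do python3 -m creep '[0,0.02,0,0,0,0.05,0,0,0,0.05,0,0,0,0.05,0,0]'|grep -E "time|pos|force"; done
```

```text
time: 4.78
tool_pos: [0.5757, 0.0852, 0.0735]
wrist_force: [-2.9, -0.7, 8.5]
time: 5.12
tool_pos: [0.5757, 0.0852, 0.0735]
wrist_force: [-3.8, -0.6, 9.9]
```

```bash
python3 -m creep '[0,0.02,0,0,0,0.04,0,0,0,0.04,0,0,0,0.04,0,0]'|grep -E "time|pos|force";python3 -m creep '[0,0,0,0,0,0,0,0]'|grep -E "time|pos|force"
```

```text
time: 5.45
tool_pos: [0.5757, 0.0852, 0.0735]
wrist_force: [-4.0, -0.3, 11.7]
time: 5.62
tool_pos: [0.5757, 0.0852, 0.0735]
wrist_force: [-5.2, 0.7, 12.0]
```

```bash
python3 -m creep '[0,0.03,0,0,0,0.03,0.03,0,0,0.03,0.1,0,0,0.03,0.25,0,0,0.03,0.45,0,0,0.03,0.65,0,0,0.03,0.85,0,0,0.03,1.05,0,0,0.03,1.25,0,0,0.03,1.45,0,0,0.03,1.65,0,0,0.03,1.85,0]'|grep -E "time|pos|force"
python3 - <<'E'
from h import *
im,d,c=grab("wrist","d.png")
E
```

```text
time: 6.62
tool_pos: [0.5615, 0.0846, 0.0735]
wrist_force: [5.8, -0.7, 5.3]
```

View pics/d.png

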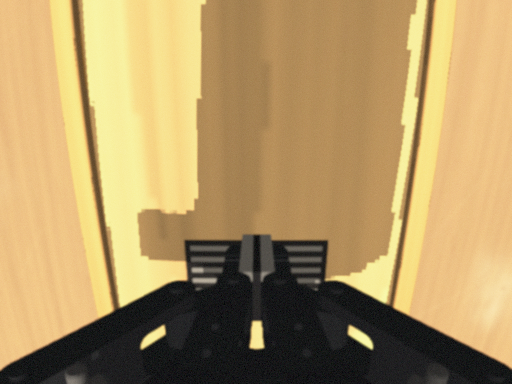

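Fingers appear at the front edge (row 240) of the grip, which suggests slipping; let me quantify.

```bash
cat > g.py <<'E'
from h import *
def gripfront():
    im,d,c=grab("wrist")
    g=im.astype(int); sub=(g.max(-1)<75); 
    P=[]
    for v0 in [None]:
        # front edge: topmost dark row either side of fingers
        for cols in ((195,235),(280,320)):
            r=[v for v in range(150,360) if g[v,cols[0]:cols[1]].max(-1).mean()<60]
            P.append(((cols[0]+cols[1])/2,r[0]-.5 if r else np.nan))
    return P,onplane(P,c,.0545)
if __name__=="__main__":
    s=status.get_state();print(s["tool_pos"].round(4),s["wrist_force"].round(1));print(gripfront())
E
python3 g.py
```

```text
[0.561  0.0846 0.0735] [3.2 0.  5.7]
([(215.0, 241.5), (300.0, 241.5)], array([[0.55592318, 0.0640366 , 0.0545    ],
       [0.55443317, 0.10479317, 0.0545    ]]))
```

```bash
python3 -m creep '[0,-0.2,0,0,0,-0.5,0,0,0,-0.8,-0.4,0,0,-0.8,-1.2,0,0,-0.8,-2,0,0,-0.7,-2.4,0,0,-0.5,-2.4,0,0,-0.4,-2.4,0,0,-0.3,-2.4,0,0,-0.25,-2.4,0,0,-0.2,-2.4,0,0,-0.2,-2.4,0]'|grep -E "time|pos|force"; python3 -m creep '[0,0.05,0,0,0,0.1,0,0,0,0.15,0,0,0,0.2,0,0,0,0.2,0,0,0,0.2,0,0]'|grep -E "time|pos|force"
```

```text
time: 7.72
tool_pos: [0.5805, 0.0854, 0.0736]
wrist_force: [-2.2, -0.6, 3.7]
time: 8.22
tool_pos: [0.5806, 0.0854, 0.0735]
wrist_force: [-6.0, -0.3, 15.0]
```

```bash
python3 -m creep '[0,0,0.03,0,0,0,0.06,0,0,0,0.1,0,0,0,0.1,0]'|grep -E "time|pos|force"; python3 -m creep '[0,0.01,0.03,0,0,0.02,0.06,0,0,0.03,0.1,0,0,0.03,0.1,0]'|grep -E "time|pos|force"
```

```text
time: 8.55
tool_pos: [0.5805, 0.0853, 0.0735]
wrist_force: [-3.6, -0.7, 13.0]
time: 8.88
tool_pos: [0.5804, 0.0854, 0.0735]
wrist_force: [-2.2, 0.4, 11.9]
```

```bash
for i in 1 2 3; do python3 -m creep '[0,0.03,0.06,0,0,0.06,0.12,0,0,0.09,0.18,0,0,0.12,0.25,0,0,0.12,0.25,0]'|grep -E "pos|force"; done
```

```text
tool_pos: [0.5803, 0.0854, 0.0735]
wrist_force: [0.3, -0.2, 13.0]
tool_pos: [0.5802, 0.0854, 0.0735]
wrist_force: [1.8, 0.1, 15.2]
tool_pos: [0.5801, 0.0853, 0.0735]
wrist_force: [4.9, 0.7, 16.1]
```

```bash
for i in 1 2 ; do python3 -m creep '[0,0.02,0.06,0,0,0.04,0.12,0,0,0.06,0.18,0,0,0.08,0.25,0,0,0.08,0.25,0]'|grep -E "pos|force"; done; python3 g.py
```

```text
tool_pos: [0.5799, 0.0853, 0.0735]
wrist_force: [6.7, 0.3, 15.7]
tool_pos: [0.5788, 0.0853, 0.0735]
wrist_force: [8.5, 1.0, 16.5]
[0.5788 0.0853 0.0735] [ 8.5  1.  16.5]
([(215.0, 204.5), (300.0, 204.5)], array([[0.55502649, 0.06487606, 0.0545    ],
       [0.5536003 , 0.10398194, 0.0545    ]]))
```

```bash
python3 -m creep '[0,0,0.05,0,0,0,0.1,0,0,0,0.2,0,0,0,0.3,0,0,0,0.4,0,0,0,0.5,0,0,0,0.6,0,0,0,0.7,0,0,0,0.8,0,0,0,0.9,0,0,0,1,0,0,0,1.1,0]'|grep -E "time|pos|force"; python3 g.py
```

```text
time: 12.02
tool_pos: [0.568, 0.0849, 0.0735]
wrist_force: [9.2, 1.0, 17.3]
[0.568  0.0849 0.0735] [ 9.2  1.  17.3]
([(215.0, 204.5), (300.0, 204.5)], array([[0.54423856, 0.06451254, 0.0545    ],
       [0.54281331, 0.10361567, 0.0545    ]]))
```

```bash
for i in 1 2; do python3 -m creep '[0,-0.01,0.15,0,0,-0.01,0.3,0,0,-0.02,0.45,0,0,-0.02,0.6,0,0,-0.02,0.8,0,0,-0.02,1,0,0,-0.02,1.2,0,0,-0.02,1.4,0,0,-0.02,1.6,0,0,-0.02,1.8,0,0,-0.02,2,0,0,-0.02,2.2,0]'|grep -E "time|pos|force"; done; python3 g.py
```

```text
time: 13.07
tool_pos: [0.5461, 0.0842, 0.0735]
wrist_force: [8.9, 0.9, 17.8]
time: 14.07
tool_pos: [0.5241, 0.0834, 0.0735]
wrist_force: [9.2, 0.6, 17.5]
[0.5241 0.0834 0.0735] [ 9.2  0.6 17.5]
([(215.0, 204.5), (300.0, 204.5)], array([[0.50030669, 0.06302933, 0.0545    ],
       [0.49888316, 0.10213155, 0.0545    ]]))
```

```bash
for i in 1 2; do python3 -m creep '[0,-0.01,0.15,0,0,-0.02,0.3,0,0,-0.02,0.45,0,0,-0.03,0.6,0,0,-0.03,0.75,0,0,-0.03,0.9,0,0,-0.03,1.05,0,0,-0.03,1.2,0,0,-0.03,1.35,0,0,-0.03,1.5,0,0,-0.03,1.65,0,0,-0.03,1.8,0]'|grep -E "time|pos|force"; done; python3 g.py
```

```text
time: 15.12
tool_pos: [0.506, 0.0828, 0.0735]
wrist_force: [8.6, 1.1, 16.6]
time: 16.12
tool_pos: [0.4878, 0.0822, 0.0735]
wrist_force: [8.3, 1.1, 16.8]
[0.4878 0.0822 0.0735] [ 8.3  1.1 16.8]
([(215.0, 204.5), (300.0, 204.5)], array([[0.46395037, 0.06179907, 0.0545    ],
       [0.46252805, 0.1009085 , 0.0545    ]]))
```

```bash
python3 -m creep '[0,-0.2,-0.1,0,0,-0.5,-0.3,0,0,-0.9,-0.5,0,0,-2,-1,0,0,-4,-2,0,0,-7,-3.5,0,0,-10.5,-5,0,0,-14,-6.5,0,0,-16.5,-7.5,0,0,-17.5,-8,0,0,-17.5,-8,0,0,-17.5,-8,0]' 0|grep -E "time|pos|force"
python3 - <<'E'
from h import *
im,d,c=grab("wrist","e.png");np.savez("w2.npz",im=im,d=d,K=c["intrinsics"],dist=c["dist"],pose=c["pose"])
E
```

```text
time: 17.17
tool_pos: [0.5547, 0.0844, 0.2406]
wrist_force: [0.1, 0.0, -0.3]
```

View pics/e.png

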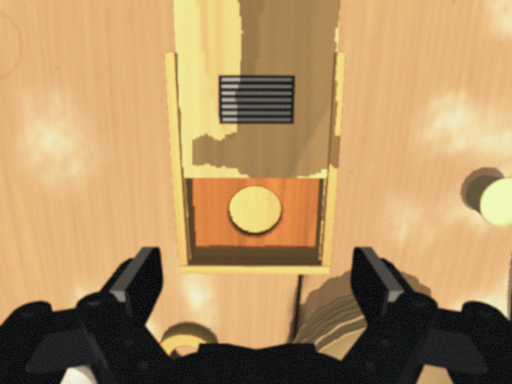

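Lid drawn: grip now at rows 76–123; the orange board with the empty well is visible at about (255,209), mouth spanning x 228–282, y 186–235.

Run:
```python
from h import *
z=np.load("w2.npz");im=z["im"];c=dict(intrinsics=z["K"],dist=z["dist"],pose=z["pose"])
hsv=cv2.cvtColor(im,cv2.COLOR_RGB2HSV).astype(int)
print([(v,hsv[v,255].tolist()) for v in list(range(176,192,2))+list(range(226,246,2))]);print([(u,hsv[209,u].tolist()) for u in list(range(188,198,2))+list(range(222,234,2))+list(range(276,288,2))+list(range(314,326,2))])
board=(hsv[...,0]<16)&(hsv[...,1]>150)&(hsv[...,2]>120)
b=np.zeros(board.shape,np.uint8);b[180:250,190:322]=~board[180:250,190:322]
b[:184]=0;b[242:]=0;b[:,:205]=0;b[:,305:]=0
k=max(cv2.findContours(b,cv2.RETR_EXTERNAL,cv2.CHAIN_APPROX_NONE)[0],key=cv2.contourArea)
e=cv2.fitEllipse(k);print(e)
W=onplane(k[:,0],c,.02);ce,r=cv2.minEnclosingCircle(W[:,:2].astype(np.float32));print("well",ce,r,W[:,:2].min(0),W[:,:2].max(0))
A=np.c_[W[:,:2],np.ones(len(W))];s=np.linalg.lstsq(A,(W[:,:2]**2).sum(1),rcond=None)[0];print("circ fit",s[:2]/2,np.sqrt(s[2]+(s[:2]**2).sum()/4))
# cutter from top and scene stored pictures
for n in("top","scene"):
    I,d,cc=load(n);X=cloud(d,cc);m=(X[...,2]>.022)&(X[...,2]<.05)&(abs(X[...,0]-.465)<.05)&(abs(X[...,1]+.245)<.05)
    q=X[m];print(n,"cutter",cv2.minEnclosingCircle(q[:,:2].astype(np.float32)))
s=status.get_state();print(s["tool_pos"],s["joints"].round(2))
p,T=tool(s);print((T.T@(np.array([.455,-.245,.25])-p)*100).round(2))
```

```text
[(176, [16, 132, 164]), (178, [12, 165, 213]), (180, [13, 175, 227]), (182, [13, 173, 227]), (184, [12, 173, 219]), (186, [21, 134, 225]), (188, [25, 115, 240]), (190, [25, 116, 240]), (226, [25, 118, 240]), (228, [25, 117, 240]), (230, [25, 117, 241]), (232, [19, 133, 167]), (234, [12, 162, 85]), (236, [12, 172, 156]), (238, [12, 173, 205]), (240, [12, 179, 220]), (242, [13, 176, 222]), (244, [13, 179, 218])]
[(188, [18, 147, 118]), (190, [17, 141, 83]), (192, [14, 140, 100]), (194, [12, 173, 161]), (196, [13, 172, 226]), (222, [13, 175, 220]), (224, [13, 179, 220]), (226, [12, 175, 207]), (228, [16, 156, 167]), (230, [26, 119, 232]), (232, [27, 107, 241]), (276, [23, 124, 241]), (278, [22, 123, 242]), (280, [17, 140, 222]), (282, [14, 173, 177]), (284, [13, 175, 225]), (286, [13, 172, 230]), (314, [12, 178, 211]), (316, [12, 167, 196]), (318, [14, 141, 119]), (320, [17, 135, 102]), (322, [17, 146, 141]), (324, [17, 147, 144])]
((254.30447387695312, 210.17417907714844), (49.336822509765625, 51.71023178100586), 89.37628173828125)
well (0.6063987612724304, 0.0835060104727745) 0.030035855248570442 [0.5770972  0.05399424] [0.63594301 0.11267761]
circ fit [0.60624932 0.08357687] 0.029254973493582474
top cutter ((0.46699777245521545, -0.24508963525295258), 0.027208494022488594)
scene cutter ((0.46539306640625, -0.24536871910095215), 0.02852512151002884)
[0.5536042  0.08440623 0.23949642] [ 0.04  0.17 -0.18  1.22  0.   -0.  ]
[-32.56  -1.    11.05]
```

```bash
python3 -m creep '[-1.5,0,0.5,0,-4,0,1.4,0,-7.5,0,2.5,0,-11.5,0,3.9,0,-15.5,0,5.3,0,-19.5,0,6.6,0,-23,0,7.8,0,-26.5,0,9,0,-29.5,0,10,0,-31.5,0,10.7,0,-32.5,0,11,0,-32.5,0,11,0]' 0|grep -E "time|pos|force"
cat > c.py <<'E'
from h import *
im,d,c=grab("wrist","f.png");np.savez("w3.npz",im=im,d=d,K=c["intrinsics"],dist=c["dist"],pose=c["pose"])
X=cloud(d,c);m=(X[...,2]>.024)&(X[...,2]<.036)&(abs(X[...,0]-.466)<.05)&(abs(X[...,1]+.245)<.05)
m[250:]=m[250:]&True
k=max(cv2.findContours(m.astype(np.uint8),cv2.RETR_EXTERNAL,cv2.CHAIN_APPROX_NONE)[0],key=cv2.contourArea)
q=X[m];print("z",np.percentile(q[:,2],[5,50,95]),cv2.minEnclosingCircle(q[:,:2].astype(np.float32)))
W=onplane(k[:,0],c,.031)[:,:2];A=np.c_[W,np.ones(len(W))];s=np.linalg.lstsq(A,(W**2).sum(1),rcond=None)[0];print("rim fit",s[:2]/2,np.sqrt(s[2]+(s[:2]**2).sum()/4),cv2.minEnclosingCircle(W.astype(np.float32)),cv2.boundingRect(k))
s=status.get_state();p,T=tool(s);print(p,s["joints"].round(2),np.round(T[:,0],3))
E
python3 c.py
```

```text
time: 18.22
tool_pos: [0.4554, -0.2448, 0.2396]
wrist_force: [0.3, -0.2, -0.4]
z [0.02544243 0.02946861 0.03096445] ((0.4661692976951599, -0.2476947009563446), 0.027514029294252396)
rim fit [ 0.46574542 -0.24764807] 0.026764735508824983 ((0.4657302498817444, -0.24768194556236267), 0.027311919257044792) (228, 153, 52, 50)
[ 0.45603028 -0.24362807  0.23995861] [-0.62  0.09 -0.27  1.21  0.   -0.65] [-0.035  0.999  0.003]
```

View pics/f.png

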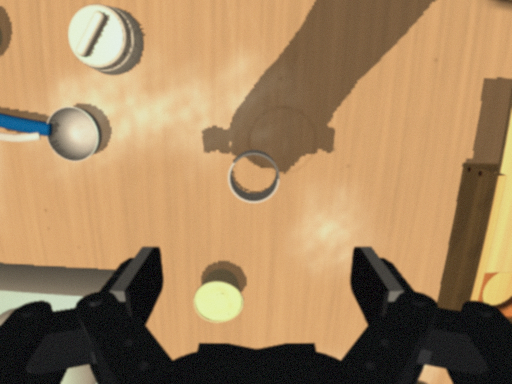

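Cutter ring at (254,176), upright, cup at (218,300) well clear. Descend and grasp.

```bash
python3 -m creep '[-0.1,1.2,-0.2,0,-0.2,3.5,-0.4,0,-0.3,6.5,-0.6,0,-0.3,10,-0.8,0,-0.3,13.5,-1,0,-0.3,16.5,-1,0,-0.3,18.8,-1,0,-0.3,20.2,-1,0,-0.3,20.8,-1,0,-0.3,21.1,-1,0,-0.3,21.1,-1,0,-0.3,21.1,-1,0]' 0|grep -E "time|pos|force"; python3 -c "
from station import status;s=status.get_state();print(s['tool_pos'],s['wrist_force'])"
```

```text
time: 19.27
tool_pos: [0.4685, -0.2468, 0.0317]
wrist_force: [-0.1, 0.5, 0.2]
[ 0.46846876 -0.24681754  0.03166452] [-0.07464204  0.48762694  0.23202944]
```

```bash
python3 -m creep '[0,0,0.1,0,0,0.1,0.1,0,0,0.1,0.1,0]' 0|grep -E "time|pos|force"; python3 -m creep '[0,0,0.1,0,0,0,0.1,0,0,0,0.1,0,0,0,0.1,0,0,0,0.1,0,0,0,0.1,0,0,0,0.1,0,0,0,0.1,0]' 1; python3 -c "
from station import status;s=status.get_state();print(s['tool_pos'],s['wrist_force'],s['width'])"
```

```text
time: 19.52
tool_pos: [0.4671, -0.2474, 0.0307]
wrist_force: [-0.8, -0.2, 0.2]
time: 20.18
tool_pos: [0.466, -0.2475, 0.0307]
tcp_rot: [-1.193, -1.236, 1.236]
wrist_force: [-1.1, -0.1, 5.9]
width: 0.0518
[ 0.4659843  -0.24750788  0.03071881] [-1.11326524 -0.14649227  5.92202348] 0.0517761092368513
```

Run:
```python
from h import *
im,d,c=grab("wrist","g.png");s=status.get_state();print(s["width"],s["wrist_force"])
a,_,_=grab("scene")
cv2.imwrite("pics/g.png",cv2.cvtColor(np.hstack([im[180:384],cv2.resize(a[180:384,180:500],(320,204))]),cv2.COLOR_RGB2BGR)[:, :800])
```

```text
0.05215818891053674 [-1.5132283  -0.22989896  5.17713981]
```

View pics/g.png

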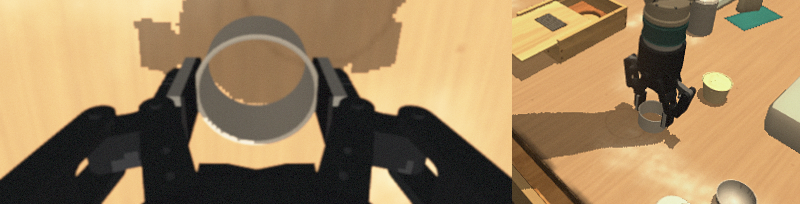

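```bash
python3 -m creep '[0,-0.3,0,0,0,-1,0,0,0,-2.5,0,0,0,-4.5,0,0,0,-7,0,0,1,-9.5,-0.5,0,3,-11.5,-1.4,0,6,-12,-2.8,0,9,-12,-4.2,0,12,-12,-5.6,0,15,-12,-7,0,18,-12,-8.4,0]'|grep -E "time|pos|force|width"; python3 -m creep '[3,0,-1.4,0,6,0,-2.8,0,9,0,-4.2,0,11.5,0,-5.3,0,13.5,0,-6.3,0,14.4,0,-6.7,0,14.6,0,-6.8,0,14.6,0,-6.8,0,14.6,0,-6.8,0,14.6,0,-6.8,0]'|grep -E "time|pos|force|width";python3 -c "
from h import *
p,T=tool();print(p,T.round(4));print(T.T@(np.array([.6063,.0838,.1])-p)*100)"
```

```text
time: 21.28
tool_pos: [0.5432, -0.0626, 0.1503]
wrist_force: [0.9, 0.0, -1.3]
width: 0.0523
time: 22.12
tool_pos: [0.605, 0.083, 0.1498]
wrist_force: [0.8, -0.8, -1.3]
width: 0.052
[0.60504523 0.08303805 0.14983296] [[-3.470e-02 -8.000e-04 -9.994e-01]
 [ 9.994e-01 -4.000e-04 -3.470e-02]
 [-4.000e-04 -1.000e+00  8.000e-04]]
[ 0.0738982   4.98316244 -0.13198305]
```

```bash
python3 -m creep '[0.1,0.5,-0.1,0,0.1,2,-0.1,0,0.1,4,-0.1,0,0.1,5.5,-0.1,0,0.1,6.2,-0.1,0,0.1,6.5,-0.1,0,0.1,6.5,-0.1,0,0.1,6.5,-0.1,0]'|grep -E "time|pos|force|width"
python3 - <<'E'
from h import *
im,d,c=grab("wrist");a,_,_=grab("scene")
cv2.imwrite("pics/i.png",cv2.cvtColor(np.hstack([im,cv2.resize(a[110:270,140:310],(408,384))[:, 50:338]]),cv2.COLOR_RGB2BGR))
s=status.get_state();print(s["tool_pos"],s["wrist_force"])
E
```

```text
time: 22.78
tool_pos: [0.6072, 0.085, 0.0855]
wrist_force: [-0.4, -0.4, -0.4]
width: 0.0519
[0.60764451 0.08525149 0.08611815] [0.10584947 0.18247229 0.50891603]
```

View pics/i.png

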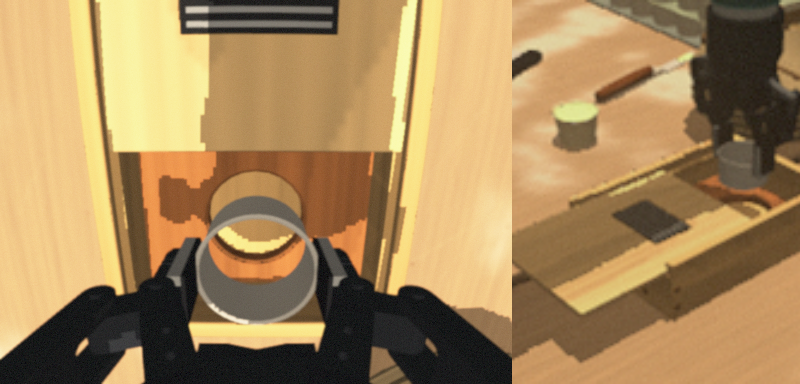

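Run:
```python
from h import *
im,d,c=grab("wrist");hsv=cv2.cvtColor(im,cv2.COLOR_RGB2HSV).astype(int)
def fit(uv,h):
    W=onplane(uv,c,h)[:,:2];A=np.c_[W,np.ones(len(W))];s=np.linalg.lstsq(A,(W**2).sum(1),rcond=None)[0];return s[:2]/2,np.sqrt(s[2]+(s[:2]**2).sum()/4)
print("well eye",fit([(210,205),(302,205),(256,170),(223,183),(290,183),(250,261)],.02))
print("ring eye",fit([(197,270),(317,270),(257,214),(257,323)],.0865))
print([(v,hsv[v,256].tolist()) for v in list(range(164,178,2))+list(range(206,222,2))+list(range(236,276,2))])
s=status.get_state();print(s["tool_pos"])
```

```text
well eye (array([0.60805477, 0.08463689]), np.float64(0.030113096497589927))
ring eye (array([0.60680023, 0.08498394]), np.float64(0.026145686623857675))
[(164, [13, 179, 145]), (166, [13, 183, 139]), (168, [11, 170, 126]), (170, [16, 156, 152]), (172, [16, 140, 189]), (174, [16, 135, 189]), (176, [17, 140, 191]), (206, [20, 44, 104]), (208, [23, 43, 101]), (210, [21, 47, 103]), (212, [17, 43, 106]), (214, [19, 50, 147]), (216, [19, 49, 177]), (218, [16, 61, 168]), (220, [16, 130, 185]), (236, [16, 138, 190]), (238, [17, 145, 186]), (240, [19, 134, 222]), (242, [26, 110, 250]), (244, [25, 110, 250]), (246, [26, 106, 250]), (248, [26, 106, 250]), (250, [24, 121, 244]), (252, [16, 153, 130]), (254, [13, 177, 78]), (256, [11, 155, 82]), (258, [13, 172, 120]), (260, [12, 171, 186]), (262, [12, 175, 202]), (264, [13, 172, 231]), (266, [13, 171, 234]), (268, [13, 170, 234]), (270, [13, 173, 233]), (272, [13, 174, 233]), (274, [13, 170, 233])]
[0.60763302 0.08532433 0.08612486]
```

```bash
python3 -m creep '[0,0.5,-0.1,0,0,1.5,-0.1,0,0,2.4,-0.1,0,0,3,-0.1,0,0,3.3,-0.1,0,0,3.4,-0.1,0,0,3.4,-0.1,0]'|grep -E "time|pos|force|width"; for i in 1 2; do python3 -m creep '[0,0.1,0,0,0,0.2,0,0,0,0.3,0,0,0,0.4,0,0,0,0.5,0,0,0,0.5,0,0]'|grep -E "time|pos|force|width"; done
```

```text
time: 23.52
tool_pos: [0.6071, 0.0854, 0.0502]
wrist_force: [-1.1, 0.3, 0.1]
width: 0.0517
time: 24.02
tool_pos: [0.6075, 0.0853, 0.0458]
wrist_force: [0.1, 0.6, -1.1]
width: 0.052
time: 24.52
tool_pos: [0.6074, 0.0853, 0.0406]
wrist_force: [0.1, -0.6, -0.3]
width: 0.0521
```

```bash
python3 -m creep '[0,0.05,0,0,0,0.1,0,0,0,0.15,0,0,0,0.15,0,0]'|grep -E "time|pos|force|width"; python3 -m creep '[0,0,0,0,0,0,0,0,0,0,0,0,0,0,0,0,0,0,0,0,0,0,0,0]' 0|grep -E "time|pos|force|width"
```

```text
time: 24.85
tool_pos: [0.6076, 0.0853, 0.0393]
wrist_force: [-0.1, -0.5, -0.5]
width: 0.0516
time: 25.35
tool_pos: [0.6077, 0.0854, 0.0395]
wrist_force: [-0.2, -1.3, 0.6]
width: 0.0853
```

Straight up, then a look.

```bash
python3 -m creep '[0,-0.3,0,0,0,-1,0,0,0,-2.5,0,0,0,-5,0.5,0,0,-8,1.5,0,0,-11,2.5,0,0,-14,3.5,0,0,-16.5,4.5,0,0,-18.5,5,0,0,-19.5,5.2,0,0,-20,5.3,0,0,-20,5.3,0]' 0|grep -E "time|pos|force|width";  python3 - <<'E'
from h import *
im,d,c=grab("wrist","j.png");np.savez("w4.npz",im=im,d=d,K=c["intrinsics"],dist=c["dist"],pose=c["pose"])
X=cloud(d,c);m=(X[...,2]>.030)&(X[...,2]<.047)&(np.hypot(X[...,0]-.6078,X[...,1]-.0848)<.036)
q=X[m];print("z",np.percentile(q[:,2],[5,50,95]),cv2.minEnclosingCircle(q[:,:2].astype(np.float32)))
k=max(cv2.findContours(m.astype(np.uint8),cv2.RETR_EXTERNAL,cv2.CHAIN_APPROX_NONE)[0],key=cv2.contourArea);print(cv2.boundingRect(k))
hsv=cv2.cvtColor(im,cv2.COLOR_RGB2HSV).astype(int)
p,T=tool();print(p)
E
```

```text
time: 26.35
tool_pos: [0.5553, 0.0835, 0.2406]
wrist_force: [1.0, -1.5, 0.1]
width: 0.0856
z [0.03078053 0.03724195 0.03872161] ((0.6082444787025452, 0.08539092540740967), 0.027715010568499565)
(231, 192, 51, 48)
[0.55477837 0.08340744 0.23918249]
```

View pics/j.png

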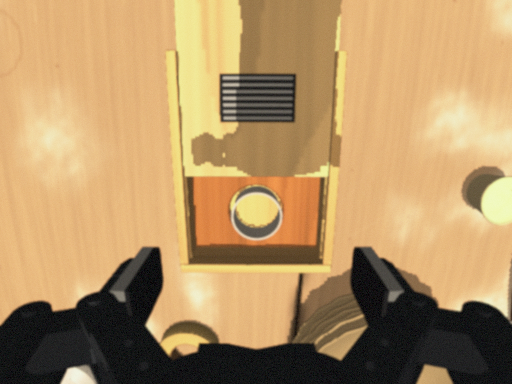

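Cutter seated: rim at (257,215), rim height 38.7 mm (39 expected). Now back onto the grip (258,98).

```bash
python3 - <<'E'
from h import *
z=np.load("w4.npz");c=dict(intrinsics=z["K"],dist=z["dist"],pose=z["pose"])
w=onplane([(220,74),(295,74),(295,121.5),(220,121.5)],c,.0545);print(w,w.mean(0))
E
python3 -m creep '[0,1,0.4,0,0,3,1.2,0,0,5.5,2.4,0,0.1,8,3.6,0,0.1,10.5,4.8,0,0.1,12.6,5.8,0,0.1,14.3,6.6,0,0.1,15.2,6.9,0,0.1,15.7,6.9,0,0.1,15.9,6.9,0,0.1,15.9,6.9,0,0.1,15.9,6.9,0]' 1; python3 -m creep '[0,0,0,0]'
```

```text
[[0.46506456 0.04675003 0.0545    ]
 [0.46255063 0.11458834 0.0545    ]
 [0.50509005 0.11737901 0.0545    ]
 [0.5076839  0.04717044 0.0545    ]] [0.48509729 0.08147196 0.0545    ]
time: 27.4
tool_pos: [0.4872, 0.0819, 0.0812]
tcp_rot: [-1.193, -1.237, 1.235]
wrist_force: [0.3, -0.3, 0.4]
width: -0.0003
time: 27.48
tool_pos: [0.4874, 0.082, 0.0815]
tcp_rot: [-1.194, -1.238, 1.234]
wrist_force: [0.1, 0.7, -0.2]
width: 0.0001
```

```bash
python3 -m creep '[0,0.15,0,0,0,0.3,0,0,0,0.45,0,0,0,0.55,0,0,0,0.62,0,0,0,0.68,0,0,0,0.73,0,0,0,0.73,0,0]'|grep -E "time|pos|force"; for i in 1 2 3; do python3 -m creep '[0,0.03,0,0,0,0.06,0,0,0,0.09,0,0,0,0.09,0,0]'|grep -E "time|pos|force"; done
```

```text
time: 28.15
tool_pos: [0.4856, 0.0819, 0.0735]
wrist_force: [-1.3, 0.0, 5.4]
time: 28.48
tool_pos: [0.4856, 0.0819, 0.0735]
wrist_force: [-3.8, 0.1, 11.6]
time: 28.82
tool_pos: [0.4856, 0.0819, 0.0735]
wrist_force: [-6.0, -0.4, 17.6]
time: 29.15
tool_pos: [0.4857, 0.0819, 0.0734]
wrist_force: [-8.6, -0.3, 23.6]
```

```bash
python3 -m creep '[0,-0.04,0,0,0,-0.08,0,0,0,-0.12,0,0,0,-0.13,0,0]'|grep -E "time|pos|force"; python3 -m creep '[0,0,-0.03,0,0,0,-0.06,0,0,0,-0.1,0,0,0,-0.1,0]'|grep -E "time|pos|force"
```

```text
time: 29.48
tool_pos: [0.4856, 0.0819, 0.0735]
wrist_force: [-4.6, -0.6, 14.5]
time: 29.82
tool_pos: [0.4857, 0.0819, 0.0735]
wrist_force: [-7.3, -0.4, 18.0]
```

```bash
python3 -m creep '[0,-0.02,-0.04,0,0,-0.04,-0.08,0,0,-0.06,-0.13,0,0,-0.07,-0.18,0,0,-0.07,-0.25,0,0,-0.07,-0.33,0,0,-0.07,-0.4,0]'|grep -E "time|pos|force"; python3 g.py
```

```text
time: 30.4
tool_pos: [0.4884, 0.082, 0.0735]
wrist_force: [-9.3, -0.9, 15.4]
[0.4884 0.082  0.0735] [-9.3 -0.9 15.4]
([(215.0, 208.5), (300.0, 208.5)], array([[0.4662246 , 0.0614921 , 0.0545    ],
       [0.46476597, 0.10093685, 0.0545    ]]))
```

```bash
for i in 1 2; do python3 -m creep '[0,0,-0.15,0,0,0,-0.3,0,0,0,-0.45,0,0,0,-0.6,0,0,0,-0.8,0,0,0,-1,0,0,0,-1.2,0,0,0,-1.4,0,0,0,-1.6,0,0,0,-1.8,0,0,0,-2,0,0,0,-2.2,0]'|grep -E "time|pos|force"; done; python3 g.py
```

```text
time: 31.45
tool_pos: [0.5103, 0.0828, 0.0735]
wrist_force: [-8.4, -0.0, 14.9]
time: 32.45
tool_pos: [0.5323, 0.0835, 0.0735]
wrist_force: [-8.8, -0.7, 15.6]
[0.5323 0.0835 0.0735] [-8.8 -0.7 15.6]
([(215.0, 208.5), (300.0, 208.5)], array([[0.51020076, 0.0629787 , 0.0545    ],
       [0.50874084, 0.10242728, 0.0545    ]]))
```

```bash
for i in 1 2; do python3 -m creep '[0,0,-0.15,0,0,0,-0.3,0,0,0,-0.45,0,0,0,-0.6,0,0,0,-0.75,0,0,0,-0.9,0,0,0,-1.05,0,0,0,-1.2,0,0,0,-1.35,0,0,0,-1.5,0,0,0,-1.65,0,0,0,-1.8,0]'|grep -E "time|pos|force"; done; python3 g.py
```

```text
time: 33.5
tool_pos: [0.5503, 0.0841, 0.0735]
wrist_force: [-7.9, -0.9, 12.8]
time: 34.5
tool_pos: [0.5683, 0.0848, 0.0735]
wrist_force: [-7.9, -1.4, 14.2]
[0.5683 0.0848 0.0735] [-7.9 -1.4 14.2]
([(215.0, 208.5), (300.0, 208.5)], array([[0.54614504, 0.06419565, 0.0545    ],
       [0.54468458, 0.10364771, 0.0545    ]]))
```

```bash
python3 -m creep '[0,0.01,-0.08,0,0,0.01,-0.16,0,0,0.01,-0.24,0,0,0.01,-0.32,0,0,0.01,-0.4,0,0,0.01,-0.48,0,0,0.01,-0.56,0,0,0.01,-0.64,0,0,0.01,-0.72,0,0,0.01,-0.8,0,0,0.01,-0.88,0]'|grep -E "time|pos|force"; for i in 1 2; do python3 -m creep '[0,0,-0.04,0,0,0,-0.08,0,0,0,-0.12,0,0,0,-0.16,0,0,0,-0.16,0]'|grep -E "time|pos|force"; done; python3 g.py
```

```text
time: 35.47
tool_pos: [0.5771, 0.085, 0.0735]
wrist_force: [-8.5, -1.0, 14.1]
time: 35.88
tool_pos: [0.5787, 0.0851, 0.0735]
wrist_force: [-7.9, -2.5, 13.8]
time: 36.3
tool_pos: [0.5788, 0.0851, 0.0735]
wrist_force: [-11.8, -1.2, 16.5]
[0.5788 0.0851 0.0735] [-11.8  -1.2  16.5]
([(215.0, 208.5), (300.0, 208.5)], array([[0.55665791, 0.06454967, 0.0545    ],
       [0.55519353, 0.10401412, 0.0545    ]]))
```

```bash
python3 -m creep '[0,-0.05,0.1,0,0,-0.15,0.2,0,0,-0.3,0.2,0,0,-0.6,0.2,0,0,-1.5,0.2,0,0,-3.5,0.2,0,0,-7,0.7,0,0,-11,1.4,0,0,-14.5,2,0,0,-16.5,2.3,0,0,-17,2.3,0,0,-17,2.3,0]' 1|grep -E "time|pos|force"; python3 -m creep '[0,0,0,0,0,0,0,0]' 0|grep -E "time|pos"
python3 - <<'E'
from h import *
im,d,c=grab("wrist","k.png")
P=[onplane([(255,v)],c,h)[0].round(4).tolist() for v,h in ((258,.0535),(264,.062))];print(P)
g=im.astype(int);print([(v,g[v,240:270].mean((0,1)).round()) for v in range(250,275)])
X=cloud(d,c);q=X[100:240,190:310];print("lid z pct",np.percentile(q[...,2],[5,50,95]))
s=status.get_state();print(s["wrist_force"])
I,_,_=grab("top");cv2.imwrite("pics/k.png",cv2.cvtColor(np.hstack([im,cv2.resize(I[110:300,120:400],(288,384))]),cv2.COLOR_RGB2BGR))
E
```

```text
time: 37.35
tool_pos: [0.5614, 0.0847, 0.2452]
wrist_force: [0.5, 0.4, -0.8]
time: 37.52
tool_pos: [0.5586, 0.0845, 0.2403]
[[0.651, 0.0861, 0.0535], [0.6535, 0.0862, 0.062]]
[(250, np.float64(202.0)), (251, np.float64(202.0)), (252, np.float64(202.0)), (253, np.float64(202.0)), (254, np.float64(202.0)), (255, np.float64(202.0)), (256, np.float64(201.0)), (257, np.float64(200.0)), (258, np.float64(187.0)), (259, np.float64(148.0)), (260, np.float64(95.0)), (261, np.float64(68.0)), (262, np.float64(85.0)), (263, np.float64(129.0)), (264, np.float64(174.0)), (265, np.float64(196.0)), (266, np.float64(198.0)), (267, np.float64(196.0)), (268, np.float64(194.0)), (269, np.float64(191.0)), (270, np.float64(188.0)), (271, np.float64(184.0)), (272, np.float64(182.0)), (273, np.float64(182.0)), (274, np.float64(183.0))]
lid z pct [0.05170881 0.05298814 0.05458865]
[0.66119238 0.0503638  0.43328412]
```

View pics/k.png

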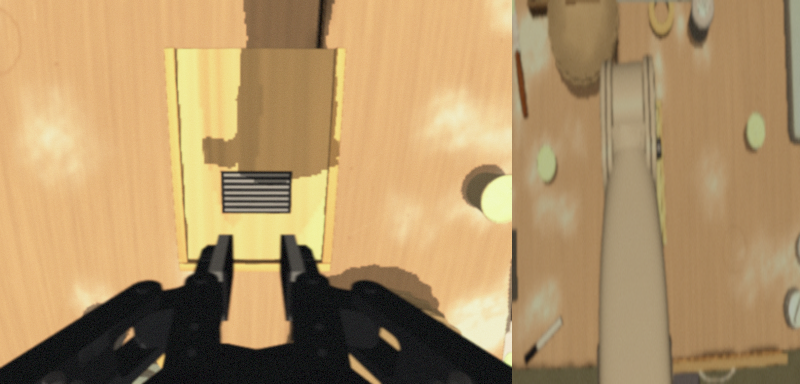

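Lid shut: its rear edge (row 259) is at the back wall, lid height flat at 53 mm, and both cups are in place. Handing in.

```bash
python3 -c "
from station import ctrl,status
print(status.get_state()['wrist_force']);print(ctrl.finish_job())"
```

```text
[0.01793422 0.18019501 0.27621585]
the job is handed in; nothing more can be done
None
```

The small cutter is in its well and the lid is shut again. I handed the job in at about 38 s of robot time. No verdict was reported.

- **Opening the lid:** I drew it about 92 mm. My first pull slipped because the pressing force fell to about 5 N and the lid did not move. I re-pressed to about 15–17 N, and on the second pull the lid followed steadily.
- **Placing the cutter:** I gripped it across the outside and let it down in the well. After release its rim measured 38.7 mm high (39 mm expected) and it sat within about 1 mm of the well's centre.
- **Closing the lid:** I pressed with about 13–18 N and slid it back until it stalled gently against the stop at about 12 N.
- **Peak force:** The highest press I read was 23.6 N, briefly, while setting down on the grip before closing. That is above the 12–16 N you suggested but under the 32 N limit.

**Last checks:**
- The lid lay flat at a height of 53 mm.
- Its rear edge was within about 2 mm of the wall. Camera blur and the wall's shadow limit that reading.
- Both custard cups appeared in the final picture where they started, judged by eye.
- The arm was clear of everything, with wrist force near zero.
- I did not look at the large cutter. It was under the lid throughout and nothing touched it.

**Disagreements:** The top and wrist cameras differed by about 2.5 mm on the cutter's position, so I used the wrist camera. The gripper read 52 mm across the 55 mm cutter, but the hold was good.

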